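# Size a swollen cartridge heater on a go/no-go gauge

### The arm

A 6-joint arm with a two-finger parallel gripper is mounted at the origin on a cart in front of the work surface, level with it; the furniture and walls round the work are solid. World frame = base frame: x ahead of the robot, y to its left, z up, the work surface at z = 0. Lengths are in m, angles in rad, forces in N, time in s.
With the tool pointing down it reaches from about 0.35 to 0.775 m from the base axis. Payload 7.3 kg.
Tool frame: the origin (TCP) lies at the centre of the arm's flange, where the gripper is bolted on; the fingertips stand 178 mm ahead of it and the grasp point (between the pads) lies 159 mm ahead of it; z points along the fingers, y is the line along which they close (so a half turn about z gives the same grasp; the last joint's range is limited). The gripper opens to 92 mm and grips with 3 to 60 N. Pads are 19 mm wide; open, the fingers measure 130 mm over their backs; the gripper's body (75 mm by 190 mm) begins 47 mm behind the grasp point.
Start: joints at [-1.435, 0.342, 1.524, -0, 1.275, -0.146], TCP at [0.146, -0.504, 0.405] pointing down, gripper open.
Joint ranges: [-2.53, 2.53], [-0.77, 2.02], [0.04, 2.7], [-1, 4.14], [0.28, 2.66], [-3.11, 3.11]. Speed limits (rad/s): [2.57, 2.57, 3.14, 3.14, 3.14, 3.14].

### API

Orientations are given as [roll, pitch, yaw] about the fixed x, y, z axes, in that order (R = Rz(yaw) Ry(pitch) Rx(roll)).
In Python, from cell import robot gives the robot as it stands.
- The arm moves only by the shell command python3 -m pendant [OPENING] [FORCE], which reads ROWS from standard input. ROWS is a JSON list of rows, 1 to 8 of them, each an object with the fields xyz (a list: dx, dy, dz in m), rotvec (a list: a rotation vector rx, ry, rz in rad); a field left out counts as zero; each row shifts and turns the commanded pose from where the row before left it, along the tool's axes as they then stand; what a row does not reach is not made up. A row lasts 1/12 s, in which the tool goes at most 0.0417 m and 0.125 rad, less where a joint would pass 70% of its speed; a pose out of reach is approached as far as the arm can. OPENING is the finger opening in m, set as the command begins (- or left out keeps the last). The fingers move at their own pace and stop on an object; FORCE is the grip in N (left out, the last holds). Time passes only in rows, so rows that do not move let the fingers close. It prints the time, the measured TCP pose, the force, the opening and the grip force at its end. Input that does not fit is refused with a message, and nothing moves.
- robot.observe(): the state, without advancing time (a new reading comes with each control period).
- robot.read_camera(name): name is "scene" or "top" or "wrist"; returns a dict with "image" (420x560x3 uint8, red, green, blue), "fx", "fy", "cx", "cy" (pixels), "pose" (4x4, takes a point from camera to world coordinates). Camera axes: x right, y down, z forward; pixel columns grow to the right and rows downward; lengths in m; the calibration is good to about 2 mm. A picture is of the moment at which its call begins. There is no depth.
- robot.hand_in(): hands the job in; it is judged then, once.
The state is a dict: "time": time; "qpos": joint angles; "qvel": joint speeds; "joint_efforts": joint torques, N m; "tool_pos": TCP position; "tool_rot": TCP orientation; "contact_force": force on the tool from outside, world axes, zero at the start; "torque": the same for the moment, N m; "opening": finger opening in m; "grip_force": force on a finger pad.
Only numpy, scipy, OpenCV 4.12 (cv2) and the standard library are available. Lean on these libraries where they do the work, as an engineer would, in place of code of your own. Each camera call takes 0.05 s, during which the arm holds its last target. There are 200 camera calls.

### The job

Find out how far the cartridge heater in the finned cooling block has swollen: put its sheath right through both plates of the go/no-go gauge at the widest position first, then work down the row to the position where the upper plate lets it through but the lower plate stops it under a light push. Leave it standing there, let go, so that its size can be read off. Never force it, and leave the two spare heaters in their rack and the loose things on the bench as they are.

Things in the scene. Friction and masses are not known exactly. Their poses are not given: they have to be found in the camera images.
- heater_a: Cartridge heater: round steel sheath 85 mm long below a steel flange (40 mm wide, 7 mm thick); on it a white ceramic head, a box 34 mm (own x) by 28 mm (own y), 7 to 39 mm above the origin, with two brass screws 4 mm higher. Origin: centre of the flange's underside, where the sheath begins; z up, out of the head. About 0.24 kg. Sheath diameter unknown, 16 to 23 mm (swollen in service).
- heater_b: Second of three cartridge heaters: form, sizes and axes as heater_a, but another unknown sheath diameter (16 to 23 mm). The one to be sized is the one that stands in the cooling block, which may be any of the three; the other two are spares in the rack. Each has 1.2 mm of play or more in a gauge hole that it passes, and is 1.8 mm or more too thick for a hole that stops it.
- heater_c: Third cartridge heater: form, sizes and axes as heater_a, but another unknown sheath diameter (16 to 23 mm).
- heater_a_tip (a point): Centre of the flat foot of heater_a's sheath, 85 mm below the heater's origin on its axis; the foot's rim has a 2 mm chamfer, at 45 degrees. Off-centre, it can catch on the edge of a hole that it would pass.
- heater_b_tip (a point): Centre of the flat foot of heater_b's sheath, 85 mm below the heater's origin on its axis; the foot's rim has a 2 mm chamfer, at 45 degrees. Off-centre, it can catch on the edge of a hole that it would pass.
- heater_c_tip (a point): Centre of the flat foot of heater_c's sheath, 85 mm below the heater's origin on its axis; the foot's rim has a 2 mm chamfer, at 45 degrees. Off-centre, it can catch on the edge of a hole that it would pass.
- limit_gauge: Go/no-go gauge, fixed: two level steel plates one above the other on two end cheeks, foot 86 (own x) x 220 mm (own y). Each plate is 12 mm thick; the upper one's top face is 108 mm above the bench, the lower one's 72 mm, and the foot's 10 mm. Four positions in a row along own y, 44 mm apart, widest at the +y end, marked by one to four dots. Origin: centre of underside, z up.
- gauge_hole1 (a point): First (widest, +y end) position of the gauge: a through hole of 27 mm in the upper plate and, on the same axis, one of 24 mm in the lower plate, 36 mm below. This point: centre of the upper hole, level with the upper plate's top face; axes as the gauge (z up).
- gauge_hole2 (a point): Second position of the gauge: a through hole of 24 mm in the upper plate and, on the same axis, one of 21 mm in the lower plate, 36 mm below. This point: centre of the upper hole, level with the upper plate's top face; axes as the gauge (z up).
- gauge_hole3 (a point): Third position of the gauge: a through hole of 21 mm in the upper plate and, on the same axis, one of 18 mm in the lower plate, 36 mm below. This point: centre of the upper hole, level with the upper plate's top face; axes as the gauge (z up).
- gauge_hole4 (a point): Fourth (narrowest, -y end) position of the gauge: a through hole of 18 mm in the upper plate and, on the same axis, one of 15 mm in the lower plate, 36 mm below. This point: centre of the upper hole, level with the upper plate's top face; axes as the gauge (z up).
- cooling_block: Finned aluminium cooling block, fixed to the bench, 72 x 72 mm and 100 mm high, with one upright bore 29 mm wide and 92 mm deep in its top. A heater stands loosely in it, flange resting on the top. Origin: centre of the underside.
- spare_rack: Rack of grey sheet with two spare heaters, fixed to the bench, 64 x 180 mm and 100 mm high, two 29 mm holes in its top 90 mm apart along its own y. Origin: centre of the underside.
- rack_socket1 (a point): Centre of the rack's +y hole, level with its top, 100 mm above the bench.
- rack_socket2 (a point): Centre of the rack's -y hole, level with its top, 100 mm above the bench.
- marker_2: Marker pen, 128 x 15 x 15 mm, loose in front of the cooling block; leave it alone. Origin: centre of the underside.
- petri_dish: Covered dish, 63 mm wide and 16 mm high, loose in front of the gauge; leave it alone. Origin: centre of the underside.
- crimp_pliers: Wire cutters, 167 x 61 x 13 mm, loose on the right; leave it alone. Origin: centre of the underside.
- mug: Mug, 86 x 116 x 94 mm, loose on the right at the front; leave it alone. Origin: centre of the underside.
There are look-alikes about, which are no part of the job. What is shaped like the heater_b but pink is not meant.

How it is judged:
On the way, in this order (a step that is already met when the one before it is completed fails the run):
1. the heater's sheath has gone right through both plates at the widest position (((horizontal distance between heater_a_tip and gauge_hole1 below 0.006 m and z of heater_a_tip in the frame of gauge_hole1 below -0.049 m) or (horizontal distance between heater_b_tip and gauge_hole1 below 0.006 m and z of heater_b_tip in the frame of gauge_hole1 below -0.049 m) or (horizontal distance between heater_c_tip and gauge_hole1 below 0.006 m and z of heater_c_tip in the frame of gauge_hole1 below -0.049 m))), for 0.05 s.
2. at a narrower position it has gone through the upper plate and been pushed lightly against the lower one, which stops it (((((horizontal distance between heater_a_tip and gauge_hole2 below 0.004 m and z of heater_a_tip in the frame of gauge_hole1 between -0.042 and -0.033 m) or (horizontal distance between heater_a_tip and gauge_hole3 below 0.004 m and z of heater_a_tip in the frame of gauge_hole1 between -0.042 and -0.033 m) or (horizontal distance between heater_a_tip and gauge_hole4 below 0.004 m and z of heater_a_tip in the frame of gauge_hole1 between -0.042 and -0.033 m)) and contact force between heater_a and limit_gauge above 2 N) or (((horizontal distance between heater_b_tip and gauge_hole2 below 0.004 m and z of heater_b_tip in the frame of gauge_hole1 between -0.042 and -0.033 m) or (horizontal distance between heater_b_tip and gauge_hole3 below 0.004 m and z of heater_b_tip in the frame of gauge_hole1 between -0.042 and -0.033 m) or (horizontal distance between heater_b_tip and gauge_hole4 below 0.004 m and z of heater_b_tip in the frame of gauge_hole1 between -0.042 and -0.033 m)) and contact force between heater_b and limit_gauge above 2 N) or (((horizontal distance between heater_c_tip and gauge_hole2 below 0.004 m and z of heater_c_tip in the frame of gauge_hole1 between -0.042 and -0.033 m) or (horizontal distance between heater_c_tip and gauge_hole3 below 0.004 m and z of heater_c_tip in the frame of gauge_hole1 between -0.042 and -0.033 m) or (horizontal distance between heater_c_tip and gauge_hole4 below 0.004 m and z of heater_c_tip in the frame of gauge_hole1 between -0.042 and -0.033 m)) and contact force between heater_c and limit_gauge above 2 N))), for 0.1 s.
At the end, for the whole second after the job is handed in: The heater from the cooling block stands by itself at the position where the lower plate stops it: foot 33 to 42 mm below the upper plate's top face and within 4 mm of the position's axis, upright within 0.12 rad, at rest; the two spares stand in their rack sockets (((((horizontal distance between heater_a_tip and gauge_hole2 below 0.004 m and z of heater_a_tip in the frame of gauge_hole1 between -0.042 and -0.033 m) or (horizontal distance between heater_a_tip and gauge_hole3 below 0.004 m and z of heater_a_tip in the frame of gauge_hole1 between -0.042 and -0.033 m) or (horizontal distance between heater_a_tip and gauge_hole4 below 0.004 m and z of heater_a_tip in the frame of gauge_hole1 between -0.042 and -0.033 m)) and angle between heater_a's own z axis and vertical below 0.12 rad and linear speed of heater_a below 0.02 m/s and ((horizontal distance between heater_b and rack_socket1 below 0.012 m or horizontal distance between heater_b and rack_socket2 below 0.012 m) and height (world z) of heater_b between 0.095 and 0.106 m and angle between heater_b's own z axis and vertical below 0.1 rad) and ((horizontal distance between heater_c and rack_socket1 below 0.012 m or horizontal distance between heater_c and rack_socket2 below 0.012 m) and height (world z) of heater_c between 0.095 and 0.106 m and angle between heater_c's own z axis and vertical below 0.1 rad)) or (((horizontal distance between heater_b_tip and gauge_hole2 below 0.004 m and z of heater_b_tip in the frame of gauge_hole1 between -0.042 and -0.033 m) or (horizontal distance between heater_b_tip and gauge_hole3 below 0.004 m and z of heater_b_tip in the frame of gauge_hole1 between -0.042 and -0.033 m) or (horizontal distance between heater_b_tip and gauge_hole4 below 0.004 m and z of heater_b_tip in the frame of gauge_hole1 between -0.042 and -0.033 m)) and angle between heater_b's own z axis and vertical below 0.12 rad and linear speed of heater_b below 0.02 m/s and ((horizontal distance between heater_a and rack_socket1 below 0.012 m or horizontal distance between heater_a and rack_socket2 below 0.012 m) and height (world z) of heater_a between 0.095 and 0.106 m and angle between heater_a's own z axis and vertical below 0.1 rad) and ((horizontal distance between heater_c and rack_socket1 below 0.012 m or horizontal distance between heater_c and rack_socket2 below 0.012 m) and height (world z) of heater_c between 0.095 and 0.106 m and angle between heater_c's own z axis and vertical below 0.1 rad)) or (((horizontal distance between heater_c_tip and gauge_hole2 below 0.004 m and z of heater_c_tip in the frame of gauge_hole1 between -0.042 and -0.033 m) or (horizontal distance between heater_c_tip and gauge_hole3 below 0.004 m and z of heater_c_tip in the frame of gauge_hole1 between -0.042 and -0.033 m) or (horizontal distance between heater_c_tip and gauge_hole4 below 0.004 m and z of heater_c_tip in the frame of gauge_hole1 between -0.042 and -0.033 m)) and angle between heater_c's own z axis and vertical below 0.12 rad and linear speed of heater_c below 0.02 m/s and ((horizontal distance between heater_a and rack_socket1 below 0.012 m or horizontal distance between heater_a and rack_socket2 below 0.012 m) and height (world z) of heater_a between 0.095 and 0.106 m and angle between heater_a's own z axis and vertical below 0.1 rad) and ((horizontal distance between heater_b and rack_socket1 below 0.012 m or horizontal distance between heater_b and rack_socket2 below 0.012 m) and height (world z) of heater_b between 0.095 and 0.106 m and angle between heater_b's own z axis and vertical below 0.1 rad)))); the robot touches nothing.
It fails at once if a heater is forced or dropped: contact forces between it and the gauge that add up to more than 120 N (contact force between any of heater_a, heater_b, heater_c and limit_gauge above 120 N).
It fails at once if a loose thing on the bench (pen, dish, cutters, mug) is shifted by more than 30 mm (distance of any of marker_2, petri_dish, crimp_pliers, mug from where it was at the start of the episode above 0.03 m).
It also fails if it takes over 72 s, if anything falls off the work surface, if the arm or the gripper's body presses on something with over 40 N, if the wrist force passes 120 N, or if a joint passes its speed limit or range.

## Working session

There is one attempt and no reset: what is moved stays moved. The work goes in short steps, Python scripts to look and compute and a shell command to move; the robot and the scene stay as the last step left them, time stands still between calls to the robot, and variables do not carry over. Pictures are saved under pics/ and viewed, at most 10 in all, crops included, and the job is handed in when it is done.

```bash
ls; mkdir -p pics
python3 - <<'E'
from cell import robot
import cv2,numpy as np
for n in ("scene","top"):
    d=robot.read_camera(n); cv2.imwrite(f"pics/{n}0.png",d["image"][:,:,::-1]); print(n,d["fx"],d["fy"],d["cx"],d["cy"]); print(np.round(d["pose"],4).tolist())
s=robot.observe(); print({k:np.round(v,4).tolist() for k,v in s.items()})
E
```

```text
pics
scene 520.8990522105167 520.8990522105167 279.8991413285537 208.88716958239036
[[-0.7098, -0.3085, 0.6333, -0.3348], [-0.7044, 0.3145, -0.6363, 0.7935], [-0.0029, -0.8977, -0.4405, 0.7248], [0.0, 0.0, 0.0, 1.0]]
top 459.38318136959373 459.38318136959373 282.01020388443783 201.60451813574807
[[-0.0119, -0.9968, 0.0794, 0.4272], [-0.9999, 0.0127, 0.0095, -0.117], [-0.0104, -0.0793, -0.9968, 1.2518], [0.0, 0.0, 0.0, 1.0]]
{'time': 0.1, 'qpos': [-1.435, 0.3427, 1.5249, -0.0, 1.2754, -0.146], 'qvel': [-0.0008, -0.0018, -0.0017, -0.0008, 0.0004, -0.0006], 'joint_efforts': [0.0019, -43.2006, -24.4694, 0.072, 0.0525, -0.0], 'tool_pos': [0.146, -0.5042, 0.4041], 'tool_rot': [-3.1403, -0.0002, 0.2818], 'contact_force': [-0.0528, -0.474, 0.2207], 'torque': [0.0054, 0.0159, -0.0058], 'grip_force': 0.0, 'opening': 0.0921}
```

View pics/scene0.png

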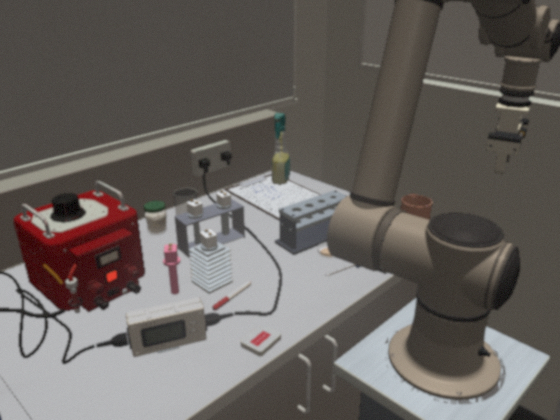

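View pics/top0.png

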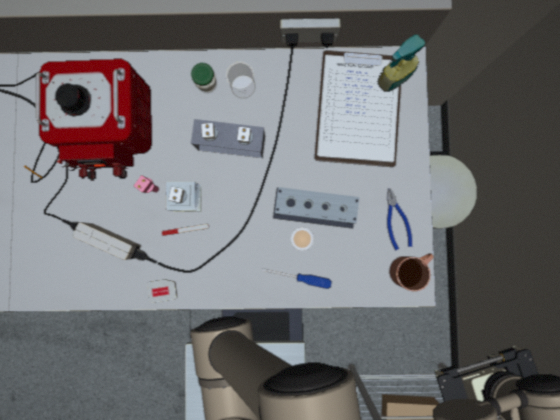

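Scene view: the heater stands in the finned block at about (210,240). In the top view it is at (176,194), the rack spares are at (208,131) and (244,134), and the gauge holes run along (291..343, 202..209). Candidates in the top view:
- (176,194): white head on the finned block. This is the one to size.
- (208,131) and (244,134): spares in the grey rack, not to be touched.
- (147,184): pink look-alike, not meant.

Next is the close crop and the measurement.

```bash
cat > h.py <<'E'
from cell import robot
import cv2,numpy as np
def ray(d,uv,z):
    P=d["pose"]; r=P[:3,:3]@np.array([(uv[0]-d["cx"])/d["fx"],(uv[1]-d["cy"])/d["fy"],1.]); o=P[:3,3]
    return o+r*(z-o[2])/r[2]
def blobs(mask,a0,a1):
    n,l,s,c=cv2.connectedComponentsWithStats(mask.astype(np.uint8)); return [(c[i],s[i],l==i) for i in range(1,n) if a0<=s[i,4]<=a1]
E
python3 - <<'E'
from h import *
d=robot.read_camera("top"); im=d["image"]; cv2.imwrite("pics/crop1.png",cv2.resize(im[170:235,120:370],None,fx=3.2,fy=3.2,interpolation=cv2.INTER_CUBIC)[:,:,::-1])
g=im.max(2)
for c,s,m in blobs(g[180:235,270:365]<75,15,400): c=c+[270,180]; print("hole",c.round(1),s[2:],ray(d,c,.108).round(4))
# gauge top outline by colour
print(im[200:210:3,300].tolist(), im[194,176],im[194,190],im[185,195])
hsv=cv2.cvtColor(im,cv2.COLOR_RGB2HSV)
for c,s,m in blobs((g[180:210,160:205]>205)&(hsv[180:210,160:205,1]<40),20,600):
    r=cv2.minAreaRect(np.argwhere(m)[:,::-1].astype(np.float32)); c0=np.array(r[0])+[160,180]; print("head",c0.round(1),r[1],r[2],s[2:],ray(d,c0,.139).round(4))
E
```

```text
[[137, 151, 163], [140, 154, 165], [138, 152, 165], [140, 154, 165]] [207 217 227] [147 158 167] [110 119 129]
head [174.6 193.6] (10.685934066772461, 12.494322776794434) 9.462321281433105 [12 14 92] [0.5388 0.1552 0.139 ]
```

View pics/crop1.png

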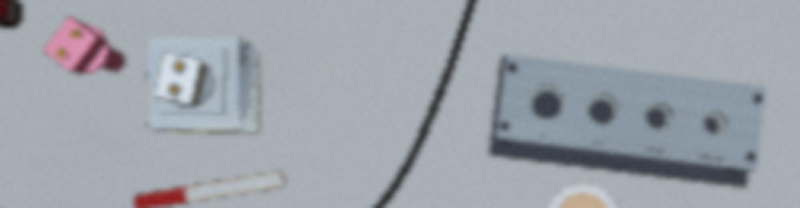

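The crop shows the white heater head at crop (180,78), which is pixel (176,194), standing in the finned block and turned about -8°. It is not the pink one at crop (75,45). The gauge holes are at crop (547,104), (601,111), (658,117) and (714,123). The widest is on the left (+y) with one dot. I'll move over the heater and look with the wrist camera.

```bash
python3 - <<'E'
from h import *
d=robot.read_camera("top")
for p in [(547,104),(601,111),(658,117),(714,123)]: print(ray(d,(p[0]/3.2+120-.35,p[1]/3.2+170-.35),.108).round(4))
print(ray(d,(176,194.1),.139))
E
echo '[{"xyz": [0.04, -0.0074, 0]}, {"xyz": [0.04, -0.0074, 0]}, {"xyz": [0.04, -0.0074, 0]}, {"xyz": [0.04, -0.0074, 0]}, {"xyz": [0.04, -0.0074, 0]}, {"xyz": [0.04, -0.0074, 0]}, {"xyz": [0.04, -0.0074, 0]}, {"xyz": [0.04, -0.0074, 0]}]' | python3 -m pendant
echo '[{"xyz": [0.016, -0.033, 0]}, {"xyz": [0.016, -0.033, 0]}, {"xyz": [0.016, -0.033, 0]}, {"xyz": [0.016, -0.033, 0]}, {"xyz": [0.016, -0.033, 0]}, {"xyz": [0.016, -0.033, 0]}, {"xyz": [0.016, -0.033, 0]}, {"xyz": [0.016, -0.033, 0]}]' | python3 -m pendant
echo '[{"xyz": [0.016, -0.033, 0]}, {"xyz": [0.016, -0.033, 0]}, {"xyz": [0.016, -0.033, 0]}, {"xyz": [0.016, -0.033, 0]}, {"xyz": [0.016, -0.033, 0]}, {"rotvec": [0, 0, -0.125]}, {"rotvec": [0, 0, -0.125]}, {"rotvec": [0, 0, -0.125]}]' | python3 -m pendant
echo '[{"rotvec": [0, 0, -0.125]}, {"rotvec": [0, 0, -0.125]}, {"rotvec": [0, 0, -0.125]}, {"rotvec": [0, 0, -0.125]}, {"rotvec": [0, 0, -0.125]}, {"rotvec": [0, 0, -0.125]}, {}]' | python3 -m pendant
python3 - <<'E'
from h import *
s=robot.observe(); print(s["tool_pos"],s["tool_rot"])
d=robot.read_camera("wrist"); cv2.imwrite("pics/w1.png",d["image"][:,:,::-1]); np.save("w1.npy",d["image"]); print(d["fx"],np.round(d["pose"],4).tolist())
E
```

```text
[ 0.5167 -0.1275  0.108 ]
[ 0.5107 -0.1696  0.108 ]
[ 0.5055 -0.2139  0.108 ]
[ 0.5002 -0.2573  0.108 ]
[0.53752845 0.15192628 0.139     ]
time: 0.87
tool_pos: [0.4385, -0.3571, 0.4046]
tool_rot: [-3.142, 0.0, 0.282]
contact_force: [1.5, -1.3, 0.8]
opening: 0.0919
grip_force: 0.0
time: 1.53
tool_pos: [0.4864, -0.0675, 0.4047]
tool_rot: [3.142, 0.0, 0.282]
contact_force: [0.7, -0.4, -0.4]
opening: 0.0919
grip_force: 0.0
time: 2.2
tool_pos: [0.5173, 0.1125, 0.4043]
tool_rot: [-3.141, 0.001, 0.665]
contact_force: [-0.5, 0.2, -0.3]
opening: 0.0918
grip_force: 0.0
time: 2.78
tool_pos: [0.5174, 0.1115, 0.4045]
tool_rot: [-3.141, 0.0, 1.411]
contact_force: [-0.0, -0.3, -0.0]
opening: 0.092
grip_force: 0.0
[0.51738182 0.11147862 0.40448137] [-3.14110040e+00  2.37436553e-04  1.41135734e+00]
300.7211281358744 [[0.9874, -0.1518, -0.045, 0.5294], [-0.1583, -0.9449, -0.2865, 0.1878], [0.001, 0.29, -0.957, 0.3844], [0.0, 0.0, 0.0, 1.0]]
```

View pics/w1.png

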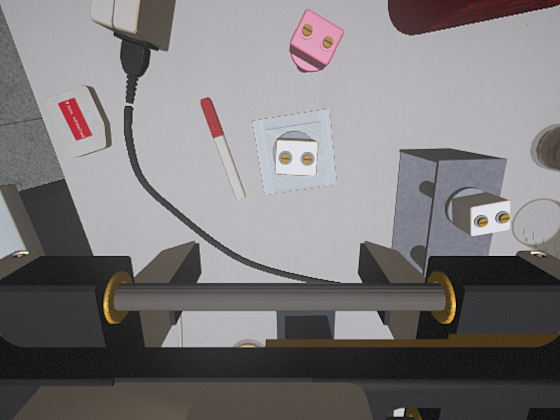

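The wrist view shows the heater head at about (297,157) on the finned block, with screws at (286,157) and (307,158). The pink look-alike is at (318,38). I'll measure the head's top face.

Run:
```python
from h import *
d=robot.read_camera("wrist"); im=d["image"]
hsv=cv2.cvtColor(im,cv2.COLOR_RGB2HSV)
print(im[157,278:320:6].tolist(), im[138:182:4,296].tolist())
for th in (200,225):
  for c,s,m in blobs(cv2.morphologyEx((im.min(2)[120:200,250:340]>th).astype(np.uint8),cv2.MORPH_OPEN,np.ones((3,3))),200,3000):
    q=cv2.convexHull(np.argwhere(m)[:,::-1].astype(np.float32))+np.float32([250,120])
    r=cv2.minAreaRect(q); b=np.array([ray(d,p,.139) for p in cv2.boxPoints(r)]); print(th,s,b.mean(0).round(4),[np.linalg.norm(b[i]-b[i-1]).round(4) for i in (1,2)],[np.arctan2(*(b[i]-b[i-1])[1::-1]).round(3) for i in (1,2)],cv2.boxPoints(r).round(1).tolist())
# brass screws
sat=(hsv[130:185,265:330,1]>90).astype(np.uint8)
S=[ray(d,c+[265,130],.142) for c,s,m in blobs(sat,15,300)]; print(np.round(S,4)); 
if len(S)==2: print(np.mean(S,0))
```

```text
[[145, 156, 167], [173, 141, 93], [154, 164, 180], [224, 225, 231], [152, 155, 158], [187, 147, 85], [213, 216, 221]] [[114, 109, 108], [225, 225, 226], [225, 226, 231], [225, 225, 231], [226, 225, 231], [225, 226, 231], [225, 225, 231], [225, 225, 231], [224, 224, 231], [220, 217, 212], [189, 196, 203]]
200 [ 25  21  41  34 952] [0.5375 0.1536 0.139 ] [np.float64(0.032), np.float64(0.0267)] [np.float64(-0.166), np.float64(-1.702)] [[275.0, 141.0], [315.0, 141.0], [315.0, 174.0], [275.0, 174.0]]
[[0.529  0.1555 0.142 ]
 [0.547  0.1534 0.142 ]
 [0.5465 0.1497 0.142 ]]
```

```bash
echo '[{"xyz": [0.0224, 0.0068, 0]}, {"xyz": [0.0223, 0.0068, 0]}, {"xyz": [0, 0, 0.03]}, {"xyz": [0, 0, 0.03]}, {"xyz": [0, 0, 0.03]}, {}]' | python3 -m pendant
python3 - <<'E'
from h import *
d=robot.read_camera("wrist"); cv2.imwrite("pics/w2.png",d["image"][:,:,::-1]); s=robot.observe(); print(s["tool_pos"],s["tool_rot"])
E
```

```text
time: 3.38
tool_pos: [0.5365, 0.1532, 0.3091]
tool_rot: [-3.131, 0.003, 1.404]
contact_force: [-0.3, -0.0, -0.4]
opening: 0.0916
grip_force: 0.0
[0.53738772 0.15327782 0.31220936] [-3.13518972e+00  2.13941228e-03  1.40415095e+00]
```

View pics/w2.png

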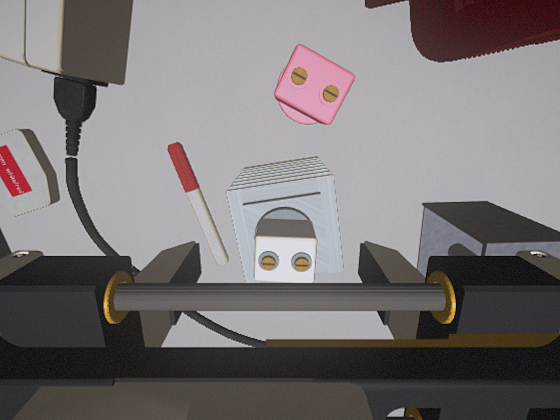

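The head at (285,258) sits between the fingers, with clear space on both sides. I'll go down and close.

```bash
echo '[{"xyz": [0, 0, 0.012]}, {"xyz": [0, 0, 0.012]}, {}, {}]' | python3 -m pendant
echo '[{}, {}, {}, {}, {}, {}, {}, {}]' | python3 -m pendant 0.02 30
```

```text
time: 3.77
tool_pos: [0.5386, 0.1534, 0.2922]
tool_rot: [3.14, -0.0, 1.405]
contact_force: [0.9, 0.2, 0.8]
opening: 0.092
grip_force: 0.0
time: 4.43
tool_pos: [0.5381, 0.1533, 0.2907]
tool_rot: [-3.141, 0.0, 1.407]
contact_force: [0.1, 0.1, -0.2]
opening: 0.0431
grip_force: 0.0
```

```bash
echo '[{}, {}, {}, {}]' | python3 -m pendant
echo '[{"xyz": [0, 0, -0.01]}, {"xyz": [0, 0, -0.02]}, {"xyz": [0, 0, -0.025]}, {"xyz": [0, 0, -0.025]}, {"xyz": [0, 0, -0.025]}, {"xyz": [0, 0, -0.025]}, {}, {}]' | python3 -m pendant
```

```text
time: 4.77
tool_pos: [0.5381, 0.1533, 0.2906]
tool_rot: [-3.141, 0.0, 1.407]
contact_force: [-0.0, -0.8, 0.2]
opening: 0.0337
grip_force: 29.7
time: 5.43
tool_pos: [0.5381, 0.1533, 0.4218]
tool_rot: [3.139, -0.001, 1.407]
contact_force: [-0.1, -0.7, -3.6]
opening: 0.0344
grip_force: 29.7
```

```bash
echo '[{"xyz": [-0.02, 0.0017, 0]}, {"xyz": [-0.0384, 0.0033, 0]}, {"xyz": [-0.0384, 0.0033, 0]}, {"xyz": [-0.0384, 0.0033, 0]}, {"xyz": [-0.0384, 0.0033, 0]}, {"xyz": [-0.0384, 0.0033, 0]}, {"xyz": [-0.0384, 0.0033, 0]}, {"xyz": [-0.0384, 0.0033, 0]}]' | python3 -m pendant
echo '[{"xyz": [-0.0384, 0.0033, 0]}, {"xyz": [-0.0384, 0.0033, 0]}, {"xyz": [-0.0384, 0.0033, 0]}, {"xyz": [-0.019, 0.0017, 0]}, {}, {}, {}]' | python3 -m pendant
python3 - <<'E'
from h import *
d=robot.read_camera("wrist"); cv2.imwrite("pics/w3.png",d["image"][:,:,::-1]); s=robot.observe(); print(s["tool_pos"],s["tool_rot"],s["contact_force"])
E
```

```text
time: 6.1
tool_pos: [0.5146, -0.1373, 0.4186]
tool_rot: [-3.138, -0.001, 1.407]
contact_force: [1.0, -0.5, -3.1]
opening: 0.0339
grip_force: 29.7
time: 6.68
tool_pos: [0.5049, -0.2693, 0.4192]
tool_rot: [-3.139, -0.002, 1.407]
contact_force: [-0.5, 0.4, -3.4]
opening: 0.0337
grip_force: 29.7
[ 0.50505241 -0.26884569  0.41965722] [-3.13963363e+00 -1.36228394e-03  1.40770223e+00] [ 0.06291053  0.04674096 -2.19478121]
```

View pics/w3.png

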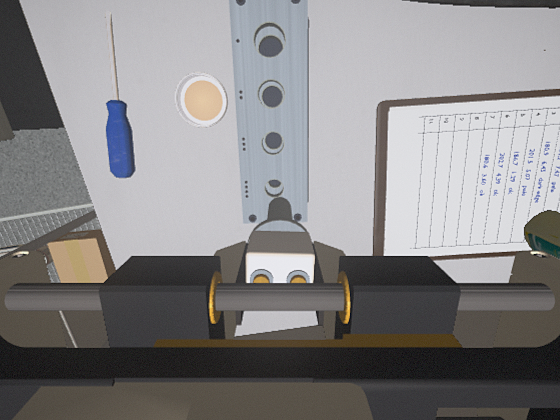

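The wrist view shows the gauge holes at (270,40), (271,94), (273,141) and (274,186). The held sheath's foot is just visible at (278,200), and the dish at (203,100) is well clear. I'll enlarge it to measure the hole rims and the foot.

Run:
```python
from h import *
d=robot.read_camera("wrist"); im=d["image"]
cv2.imwrite("pics/w3c.png",cv2.resize(im[10:235,225:325],None,fx=2.6,fy=2.6,interpolation=cv2.INTER_CUBIC)[:,:,::-1])
hsv=cv2.cvtColor(im,cv2.COLOR_RGB2HSV); g=im.astype(int).sum(2)//3
for c,r in zip([(270,40),(271,94),(273,141),(274,186)],[.0135,.012,.0105,.009]):
    print("row",g[c[1]-6,c[0]-20:c[0]+21:1].tolist())
    print("col",g[c[1]-20:c[1]+21,c[0]].tolist())
print("sheath", g[205,255:305].tolist(), g[210,255:305].tolist(), g[190:225,279].tolist())
```

```text
row [169, 172, 175, 171, 149, 82, 104, 156, 179, 176, 175, 170, 171, 168, 171, 172, 170, 172, 176, 178, 176, 175, 175, 174, 174, 171, 173, 174, 169, 165, 167, 169, 125, 96, 165, 172, 171, 172, 165, 163, 162]
col [169, 171, 157, 116, 77, 81, 103, 160, 176, 172, 170, 172, 172, 175, 176, 152, 82, 82, 89, 94, 96, 93, 97, 96, 96, 92, 95, 94, 95, 94, 96, 94, 96, 96, 96, 95, 89, 120, 178, 176, 176]
row [176, 171, 173, 178, 176, 174, 177, 154, 91, 137, 183, 181, 175, 174, 144, 89, 91, 90, 96, 95, 96, 96, 96, 94, 92, 86, 101, 145, 171, 178, 161, 133, 163, 178, 176, 175, 176, 176, 171, 170, 171]
col [175, 174, 174, 171, 177, 170, 129, 107, 182, 181, 183, 168, 110, 87, 96, 96, 95, 92, 94, 98, 97, 94, 99, 100, 95, 96, 101, 97, 95, 96, 96, 97, 90, 119, 177, 174, 175, 175, 176, 175, 175]
row [176, 174, 173, 179, 174, 173, 174, 172, 177, 174, 175, 170, 172, 155, 97, 90, 98, 98, 95, 98, 99, 98, 95, 96, 94, 94, 119, 168, 180, 183, 177, 178, 179, 176, 176, 179, 177, 178, 178, 173, 174]
col [174, 173, 175, 173, 174, 176, 175, 173, 176, 177, 171, 140, 89, 95, 99, 98, 98, 99, 93, 100, 98, 97, 97, 99, 99,
[... 394 characters left out ...]
81, 180, 179, 178, 181, 178, 142, 73, 98, 131, 110, 81, 84, 90, 89, 88, 89, 89, 88]
sheath [176, 175, 178, 176, 177, 177, 178, 176, 175, 172, 175, 177, 179, 163, 74, 84, 88, 88, 86, 89, 88, 87, 92, 89, 90, 90, 90, 92, 88, 90, 91, 94, 91, 91, 81, 116, 183, 180, 180, 174, 171, 175, 179, 176, 175, 179, 178, 172, 174, 175] [176, 175, 178, 175, 175, 174, 179, 179, 175, 170, 174, 178, 168, 110, 84, 88, 86, 88, 87, 89, 90, 90, 89, 90, 91, 89, 92, 92, 88, 89, 90, 92, 92, 93, 92, 92, 133, 187, 180, 176, 172, 177, 176, 174, 173, 178, 175, 174, 173, 175] [179, 177, 157, 83, 89, 143, 169, 99, 85, 90, 88, 90, 91, 89, 89, 90, 87, 92, 92, 90, 91, 90, 89, 89, 86, 91, 90, 84, 87, 95, 143, 182, 177, 175, 174]
```

View pics/w3c.png

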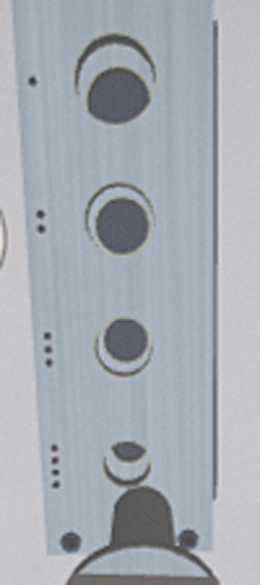

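The crop shows the four upper rims clearly at crop x of about 115–127, the dots running 1 to 4 from top to bottom, and the sheath's foot at crop (143,490). I'll fit ellipses to the rims and take the sheath's plan-view tangents.

```bash
cat >> h.py <<'E'
def holes(d,cs):
    out=[]; g=d["image"].mean(2).astype(np.float32)
    for (u,v),hw in cs:
        w=cv2.resize(g[v-hw:v+hw,u-hw:u+hw],None,fx=4,fy=4,interpolation=cv2.INTER_CUBIC)
        m=cv2.dilate((w<145).astype(np.uint8),np.ones((5,5))); n,l,s,c=cv2.connectedComponentsWithStats(m)
        i=1+np.argmax(s[1:,4]); p=np.argwhere((l==i)&(w<145))[:,::-1].astype(np.float32)
        h=cv2.convexHull(p); e=cv2.fitEllipse(h); k=lambda q:(np.array(q)+.5)/4-.5+[u-hw,v-hw]
        R=np.array([ray(d,k(q[0]),.108)[:2] for q in h]); A=np.c_[2*R,np.ones(len(R))]; x=np.linalg.lstsq(A,(R**2).sum(1),rcond=None)[0]
        out.append((x[:2],np.sqrt(x[2]+x[:2]@x[:2])))
    return out
def sheath(d,rows,c0):
    # plan-view tangents: bearing of the axis and half angle
    g=d["image"].mean(2); P=d["pose"]; o=[]
    for v in rows:
        f=lambda u:ray(d,(u,v),0)[:2]-P[:2,3]
        e=[]
        for s in (-1,1):
            u=c0
            while g[v,u]<130: u+=s
            e.append(u-s*(g[v,u]-130)/(g[v,u]-g[v,u-s]+1e-9))
        a=[np.arctan2(*f(u)[::-1]) for u in e]; o.append((np.mean(a),abs(a[1]-a[0])/2))
    return np.array(o)
E
python3 - <<'E'
from h import *
d=robot.read_camera("wrist"); s=robot.observe(); t=s["tool_pos"]; C=d["pose"][:3,3]; print(t,s["tool_rot"],C)
H=holes(d,[((270,41),21),((271,94),18),((273,141),15),((274,185),12)])
for h,r in H: print(h.round(4),"dia",round(2000*r,1))
print([np.linalg.norm(H[i][0]-H[i+1][0]).round(4) for i in range(3)])
o=sheath(d,[204,206,208,210,212],279); D=np.hypot(*(t-C)[:2]); print(o.round(4)); 
print("dia",2000*D*np.sin(o[:,1]),"axis at bearing:",[ (C[:2]+D*np.array([np.cos(a),np.sin(a)])).round(4).tolist() for a in o[:,0]])
print("front edge",ray(d,(279,196.6),.144))
E
```

```text
[ 0.50521841 -0.26861538  0.42039166] [-3.14088999e+00 -5.00722686e-04  1.40850112e+00] [ 0.51743935 -0.19238039  0.40005078]
[ 0.5185 -0.1334] dia 19.8
[ 0.5127 -0.1744] dia 19.4
[ 0.5077 -0.2129] dia 16.2
[ 0.502  -0.2532] dia 11.3
[np.float64(0.0415), np.float64(0.0388), np.float64(0.0407)]
[[-1.7333  0.1264]
 [-1.7305  0.1277]
 [-1.7301  0.128 ]
 [-1.7312  0.1293]
 [-1.7314  0.1287]]
dia [19.46960584 19.66161857 19.71115445 19.91442621 19.81608638] axis at bearing: [[0.5049, -0.2686], [0.5052, -0.2686], [0.5052, -0.2686], [0.5051, -0.2686], [0.5051, -0.2686]]
front edge [ 0.50641362 -0.25898646  0.144     ]
```

The sheath measures about 19.7 mm and its axis lies under the TCP, both consistent. The rim fits lost the thin rim arc, so I'll take all dark pixels in the windows.

```bash
sed -i 's/m=cv2.dilate.*$/m=0/; s/i=1+np.argmax(s\[1:,4\]); p=np.argwhere((l==i)&(w<145))/p=np.argwhere(w<145)/' h.py
python3 - <<'E'
from h import *
d=robot.read_camera("wrist")
H=holes(d,[((270,41),21),((271,94),19),((273,141),16),((274,183),13)])
for h,r in H: print(h.round(4),"dia",round(2000*r,1))
P=np.array([h for h,r in H]); print([np.linalg.norm(P[i]-P[i+1]).round(4) for i in range(3)], [np.arctan2(*(P[0]-P[i])).round(3) for i in (1,2,3)])
E
```

```text
[ 0.5186 -0.1283] dia 27.3
[ 0.5126 -0.1715] dia 23.9
[ 0.5064 -0.2154] dia 21.2
[ 0.5005 -0.2589] dia 18.5
[np.float64(0.0436), np.float64(0.0443), np.float64(0.0439)] [np.float64(0.139), np.float64(0.139), np.float64(0.138)]
```

The rims fit: diameters 27.3, 23.9, 21.2 and 18.5, spacing 44 mm, on a straight line. Moving to hole 1 at (0.5186, -0.1283).

```bash
echo '[{"xyz": [0.02, -0.0013, 0]}, {"xyz": [0.035, -0.0023, 0]}, {"xyz": [0.035, -0.0024, 0]}, {"xyz": [0.035, -0.0023, 0]}, {"xyz": [0.0156, -0.0011, 0]}, {}, {}, {}]' | python3 -m pendant
python3 -c "
from h import *
d=robot.read_camera('wrist'); s=robot.observe(); print(s['tool_pos'],s['tool_rot'],s['contact_force'])"
```

```text
time: 7.55
tool_pos: [0.5187, -0.1296, 0.4209]
tool_rot: [3.141, 0.001, 1.408]
contact_force: [-0.4, -0.5, -2.3]
opening: 0.034
grip_force: 29.7
[ 0.51866386 -0.13013382  0.42076341] [3.14133035e+00 5.40062683e-04 1.40661854e+00] [-0.07111016  0.5947733  -3.44080479]
```

```bash
echo '[{"xyz": [0.0015, 0, 0.01]}, {"xyz": [0, 0, 0.012]}, {"xyz": [0, 0, 0.008]}, {"xyz": [0, 0, 0.003]}, {}, {}]' | python3 -m pendant
echo '[{"xyz": [0, 0, 0.004]}, {"xyz": [0, 0, 0.004]}, {"xyz": [0, 0, 0.004]}, {"xyz": [0, 0, 0.004]}, {"xyz": [0, 0, 0.004]}, {"xyz": [0, 0, 0.004]}, {}]' | python3 -m pendant
```

```text
time: 8.1
tool_pos: [0.519, -0.1285, 0.3876]
tool_rot: [-3.141, 0.0, 1.406]
contact_force: [0.4, 0.4, -3.0]
opening: 0.0338
grip_force: 29.7
time: 8.68
tool_pos: [0.5187, -0.1281, 0.3627]
tool_rot: [-3.14, -0.0, 1.407]
contact_force: [-0.5, 0.1, -2.8]
opening: 0.0342
grip_force: 29.7
```

```bash
echo '[{"xyz": [0, 0, 0.004]}, {"xyz": [0, 0, 0.004]}, {"xyz": [0, 0, 0.004]}, {"xyz": [0, 0, 0.004]}, {"xyz": [0, 0, 0.002]}, {}]' | python3 -m pendant
echo '[{"xyz": [0, 0, 0.004]}, {"xyz": [0, 0, 0.004]}, {"xyz": [0, 0, 0.004]}, {"xyz": [0, 0, 0.004]}, {"xyz": [0, 0, 0.003]}, {}, {}, {}]' | python3 -m pendant
```

```text
time: 9.18
tool_pos: [0.5188, -0.1281, 0.345]
tool_rot: [-3.14, -0.0, 1.407]
contact_force: [-0.3, 0.1, -2.7]
opening: 0.0341
grip_force: 29.7
time: 9.85
tool_pos: [0.519, -0.1282, 0.3268]
tool_rot: [3.141, 0.0, 1.407]
contact_force: [-1.2, 0.6, -3.1]
opening: 0.0344
grip_force: 29.7
```

Passed both plates at position 1 without contact. Lifting and going to position 2.

```bash
echo '[{"xyz": [0, 0, -0.015]}, {"xyz": [0, 0, -0.025]}, {"xyz": [0, 0, -0.025]}, {"xyz": [0, 0, -0.01]}, {}, {}]' | python3 -m pendant
echo '[{"xyz": [-0.012, 0.0003, 0]}, {"xyz": [-0.02, 0.0004, 0]}, {"xyz": [-0.012, 0.0003, 0]}, {}, {}, {}]' | python3 -m pendant
```

```text
time: 10.35
tool_pos: [0.5188, -0.1281, 0.4014]
tool_rot: [3.141, 0.0, 1.407]
contact_force: [-0.5, 0.4, -3.7]
opening: 0.0342
grip_force: 29.7
time: 10.85
tool_pos: [0.5126, -0.1718, 0.401]
tool_rot: [-3.14, -0.001, 1.406]
contact_force: [-0.2, 0.1, -3.6]
opening: 0.0339
grip_force: 29.7
```

```bash
echo '[{"xyz": [0, 0, 0.008]}, {"xyz": [0, 0, 0.006]}, {"xyz": [0, 0, 0.004]}, {"xyz": [0, 0, 0.004]}, {"xyz": [0, 0, 0.004]}, {"xyz": [0, 0, 0.004]}, {"xyz": [0, 0, 0.004]}, {}]' | python3 -m pendant
echo '[{"xyz": [0, 0, 0.004]}, {"xyz": [0, 0, 0.004]}, {"xyz": [0, 0, 0.004]}, {"xyz": [0, 0, 0.004]}, {"xyz": [0, 0, 0.003]}, {"xyz": [0, 0, 0.002]}, {}]' | python3 -m pendant
```

```text
time: 11.52
tool_pos: [0.5126, -0.1717, 0.3668]
tool_rot: [-3.14, -0.0, 1.407]
contact_force: [0.1, 0.0, -3.3]
opening: 0.0339
grip_force: 29.7
time: 12.1
tool_pos: [0.5126, -0.1717, 0.3461]
tool_rot: [-3.141, -0.0, 1.407]
contact_force: [-0.2, -0.9, -2.6]
opening: 0.034
grip_force: 29.7
```

```bash
echo '[{"xyz": [0, 0, 0.002]}, {"xyz": [0, 0, 0.002]}, {"xyz": [0, 0, 0.002]}, {}]' | python3 -m pendant
echo '[{"xyz": [0, 0, 0.003]}, {"xyz": [0, 0, 0.003]}, {"xyz": [0, 0, 0.004]}, {"xyz": [0, 0, 0.004]}, {}, {}]' | python3 -m pendant
```

```text
time: 12.43
tool_pos: [0.5126, -0.1717, 0.3403]
tool_rot: [-3.141, -0.0, 1.407]
contact_force: [0.0, 0.6, -2.3]
opening: 0.0339
grip_force: 29.7
time: 12.93
tool_pos: [0.5127, -0.1717, 0.3263]
tool_rot: [-3.141, -0.0, 1.407]
contact_force: [0.8, 0.4, -1.7]
opening: 0.0337
grip_force: 29.7
```

Position 2 also lets it through both plates, with the tip at 0.051. Lifting and going to position 3.

```bash
echo '[{"xyz": [0, 0, -0.015]}, {"xyz": [0, 0, -0.025]}, {"xyz": [0, 0, -0.025]}, {"xyz": [0, 0, -0.01]}, {}, {}]' | python3 -m pendant
echo '[{"xyz": [-0.012, 0.0003, 0]}, {"xyz": [-0.02, 0.0004, 0]}, {"xyz": [-0.0122, 0.0003, 0]}, {}, {}, {}]' | python3 -m pendant
echo '[{"xyz": [0, 0, 0.007]}, {"xyz": [0, 0, 0.004]}, {"xyz": [0, 0, 0.003]}, {"xyz": [0, 0, 0.003]}, {"xyz": [0, 0, 0.002]}, {}]' | python3 -m pendant
```

```text
time: 13.43
tool_pos: [0.5126, -0.1716, 0.4014]
tool_rot: [3.141, 0.0, 1.407]
contact_force: [0.5, -0.4, -2.9]
opening: 0.0339
grip_force: 29.7
time: 13.93
tool_pos: [0.5064, -0.2155, 0.401]
tool_rot: [-3.14, -0.001, 1.406]
contact_force: [-0.2, 0.4, -2.7]
opening: 0.0337
grip_force: 29.7
time: 14.43
tool_pos: [0.5065, -0.2153, 0.3822]
tool_rot: [-3.141, -0.0, 1.407]
contact_force: [-0.9, 0.2, -2.7]
opening: 0.0345
grip_force: 29.7
```

```bash
echo '[{"xyz": [0, 0, 0.002]}, {"xyz": [0, 0, 0.002]}, {"xyz": [0, 0, 0.002]}, {}]' | python3 -m pendant
echo '[{"xyz": [0, 0, 0.003]}, {"xyz": [0, 0, 0.003]}, {"xyz": [0, 0, 0.003]}, {"xyz": [0, 0, 0.003]}, {}]' | python3 -m pendant
```

```text
time: 14.77
tool_pos: [0.5064, -0.2155, 0.3763]
tool_rot: [-3.141, -0.0, 1.407]
contact_force: [0.9, -0.4, -2.9]
opening: 0.034
grip_force: 29.7
time: 15.18
tool_pos: [0.5064, -0.2155, 0.3639]
tool_rot: [-3.14, -0.0, 1.407]
contact_force: [0.0, -0.4, -2.6]
opening: 0.0339
grip_force: 29.7
```

```bash
echo '[{"xyz": [0, 0, 0.003]}, {"xyz": [0, 0, 0.003]}, {"xyz": [0, 0, 0.003]}, {"xyz": [0, 0, 0.003]}, {"xyz": [0, 0, 0.001]}, {"xyz": [0, 0, 0.001]}, {}, {}]' | python3 -m pendant
echo '[{"xyz": [0, 0, 0.001]}, {"xyz": [0, 0, 0.001]}, {}]' | python3 -m pendant
```

```text
time: 15.85
tool_pos: [0.5065, -0.2156, 0.3508]
tool_rot: [3.141, 0.0, 1.407]
contact_force: [0.3, -0.2, -2.2]
opening: 0.034
grip_force: 29.7
time: 16.1
tool_pos: [0.5065, -0.2155, 0.3486]
tool_rot: [-3.141, 0.0, 1.407]
contact_force: [0.1, -0.3, -2.3]
opening: 0.0337
grip_force: 29.7
```

```bash
echo '[{"xyz": [0, 0, 0.0005]}, {"xyz": [0, 0, 0.0005]}, {}]' | python3 -m pendant
echo '[{"xyz": [0, 0, 0.0005]}, {"xyz": [0, 0, 0.0005]}, {}]' | python3 -m pendant
```

```text
time: 16.35
tool_pos: [0.5065, -0.2155, 0.3476]
tool_rot: [-3.141, 0.0, 1.407]
contact_force: [-0.8, -0.3, -3.5]
opening: 0.0344
grip_force: 29.7
time: 16.6
tool_pos: [0.5065, -0.2155, 0.3467]
tool_rot: [-3.142, 0.0, 1.407]
contact_force: [-0.0, -0.3, -2.4]
opening: 0.0339
grip_force: 29.7
```

```bash
echo '[{"xyz": [0, 0, 0.0005]}, {"xyz": [0, 0, 0.0005]}, {}]' | python3 -m pendant
echo '[{"xyz": [0, 0, 0.0005]}, {"xyz": [0, 0, 0.0005]}, {}, {}]' | python3 -m pendant
```

```text
time: 16.85
tool_pos: [0.5065, -0.2156, 0.3463]
tool_rot: [3.141, 0.001, 1.407]
contact_force: [-0.5, -0.1, 2.2]
opening: 0.034
grip_force: 29.7
time: 17.18
tool_pos: [0.5065, -0.2156, 0.346]
tool_rot: [3.14, 0.001, 1.407]
contact_force: [-3.0, 0.5, 7.8]
opening: 0.0339
grip_force: 29.7
```

Stopped at position 3 under about 10 N, with the foot seated about 1 mm into the lower hole's edge on its chamfer, as a 19.8 mm sheath would. I'll hold briefly, relieve the push and open.

```bash
echo '[{}, {}, {}]' | python3 -m pendant
echo '[{"xyz": [0, 0, -0.0005]}, {"xyz": [0, 0, -0.0004]}, {}]' | python3 -m pendant
echo '[{}, {}, {}, {}, {}, {}, {}, {}]' | python3 -m pendant 0.075
```

```text
time: 17.43
tool_pos: [0.5065, -0.2157, 0.3461]
tool_rot: [3.14, 0.001, 1.407]
contact_force: [-2.5, 0.3, 8.5]
opening: 0.0339
grip_force: 29.7
time: 17.68
tool_pos: [0.5065, -0.2156, 0.3461]
tool_rot: [3.141, 0.001, 1.407]
contact_force: [-1.7, 0.6, 5.8]
opening: 0.0345
grip_force: 29.7
time: 18.35
tool_pos: [0.5065, -0.2155, 0.3456]
tool_rot: [-3.142, 0.0, 1.407]
contact_force: [1.4, -0.8, 0.2]
opening: 0.0748
grip_force: 0.0
```

```bash
echo '[{"xyz": [0, 0, -0.005]}, {"xyz": [0, 0, -0.01]}, {"xyz": [0, 0, -0.02]}, {"xyz": [0, 0, -0.03]}, {"xyz": [0, 0, -0.03]}, {"xyz": [0, 0, -0.02]}, {"xyz": [-0.02, 0, 0]}, {"xyz": [-0.02, 0, 0]}]' | python3 -m pendant
echo '[{"xyz": [-0.02, 0, 0]}, {"xyz": [-0.02, 0, 0]}, {}, {}, {}]' | python3 -m pendant
python3 - <<'E'
from h import *
w=robot.read_camera("wrist"); s=robot.read_camera("scene"); t=robot.read_camera("top")
o=np.zeros((420,800,3),np.uint8); o[:,:480]=w["image"][:,40:520]
o[:210,480:]=cv2.resize(s["image"][170:275,160:320],(320,210)); o[210:,480:]=cv2.resize(t["image"][110:250,130:370],(320,187)).copy().repeat(1,0)[:210] if False else cv2.resize(t["image"][110:250,150:363],(320,210))
cv2.imwrite("pics/end.png",o[:,:,::-1])
E
```

```text
time: 19.02
tool_pos: [0.5, -0.2546, 0.4639]
tool_rot: [3.137, 0.002, 1.409]
contact_force: [-0.5, 0.2, 0.7]
opening: 0.0748
grip_force: 0.0
time: 19.43
tool_pos: [0.4934, -0.294, 0.4612]
tool_rot: [3.141, -0.0, 1.407]
contact_force: [-0.3, 0.2, 0.5]
opening: 0.0752
grip_force: 0.0
```

View pics/end.png

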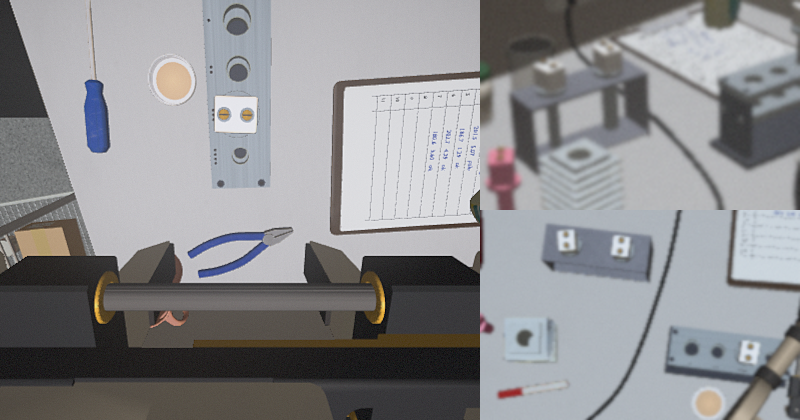

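The heater stands at position 3 (wrist composite (236,114)), the block is empty, both spares are in the rack and the loose things are where they were. I'll check the head's position numerically, then hand in.

Run:
```python
from h import *
d=robot.read_camera("wrist"); im=d["image"][85:145,245:310]
b=max(blobs(im.min(2)>205,200,3000),key=lambda b:b[1][4]); r=cv2.minAreaRect(cv2.convexHull(np.argwhere(b[2])[:,::-1].astype(np.float32)))
p=ray(d,np.array(r[0])+[245,85],.195); print(p,r[1]); e=np.hypot(*(p[:2]-[.5064,-.2155])); print("head offset",e,"tilt",e/.124)
if e<.008: print(robot.hand_in())
```

```text
[ 0.50366917 -0.21605652  0.195     ] (36.0, 41.0)
head offset 0.0027869607473243034 tilt 0.02247548989777664
the job is handed in; nothing more can be done
None
```

The heater passed both plates at positions 1 and 2 and was stopped by the lower plate at position 3, under about a 10 N push. Its sheath is therefore between 18 and 21 mm, and the camera measured about 19.7 mm. It stands there released and nearly upright (about 0.02 rad of tilt), the spares and loose things were left alone, and the job is handed in.

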